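# Charge a closed grinding vessel through its lock and hold the valve rod open

## Task

Charge the closed grinding vessel: with its valve rod still down, tip the four white balls from the steel tray into the hopper beside the rod, and set the empty tray back on the table. Then take the rod by its black knob and draw it straight up through its snug brass bush, without forcing it sideways, just until the whole red ring stands clear above the bush, a centimetre more at most and never out of the bush, so that the balls drop into the vessel. Finish while still holding the rod up there, all four balls in the vessel; leave the bottles, timer and dish alone.

Things in the scene. Friction and masses are not known exactly. Their poses are not given: they have to be found in the camera images.
- charger: Closed clear-plastic grinding vessel with a charging lock on its lid, fixed. Origin: centre of its foot (128 mm across) on the table; z up along the bore, +y from the bore to the hopper. Vessel 100 mm across outside, 92 inside, inner floor at z = 13 mm, steel lid at z = 92 to 102 mm (126 mm over its clamp knobs), aluminium valve body 56 x 56 mm from there to z = 187 mm.
- hopper_mouth (a point): Middle of the steel hopper's open mouth, at rim height 187 mm above the table (rim bead to 189), 68 mm from the bore axis; axes as the charger's. Hopper from y = 28 mm of the charger frame (inside width 30 mm) to y = 100 mm (width 72 mm). Its floor slopes 30 degrees down to the bore, from z = 164 mm at the back wall (y = 100). The rod, when down, closes its lower end.
- bore_mouth (a point): Centre of the top face of the brass bush, 187 mm above the table, on the bore axis; axes as the charger's. Bore 29.6 mm, guides the rod over z = 152 to 187 mm. Below, from z = 115 to 152 mm, the hopper opens into it (passage 30 mm wide): once the rod is lifted 40 mm or more the balls roll in by themselves and drop through a 30 mm square outlet into the vessel.
- rod: Steel valve rod, 28 mm diameter (1.6 mm play in the bore), about 160 g (varies by a third). Loose: it hangs in the bush by its collar and drops back when let go. Origin: centre of its lower end face; z up along the rod; 74 mm from there to the collar's underside.
- rod_collar (a point): Centre of the underside of the rod's collar (40 mm diameter, 8 mm thick); z up along the rod. At the start the collar rests on the bush, so this point coincides with bore_mouth; its height above bore_mouth is the lift. The red ring is 36 to 44 mm below the collar: it shows completely from 44 mm of lift. 74 mm of lift pulls the rod out.
- rod_knob (a point): Centre of the upright cylindrical black knob on top of the rod: 25 mm diameter, 30 mm tall; 31 mm above the underside of the collar (218 mm above the table at the start). Axes as rod_collar.
- tray: Loose steel tray, about 90 g (varies by a third), the balls on it. Origin: underside; z up, +x to the spout, handle to -x. Pan x = -40 to 38 mm, inside width 72, floor 3 thick, walls 22 high; from x = 38 to 82 mm the floor climbs 12 mm (15 degrees) to an open spout 40 mm wide: balls stay in within about 12 degrees of level, and roll out when the spout end is tipped down 30 to 45 degrees.
- tray_handle (a point): Good place to grip on the tray's straight black handle: bar 14 mm wide (tray y), 18 mm tall, 82 mm long along tray x (from -134 to -52 mm); this point is at tray x = -80 mm, 29 mm above the tray's underside. Axes as the tray's.
- tray_spout (a point): Middle of the spout's floor edge, where the balls leave: tray x = +82 mm, 15 mm above the tray's underside. Axes as the tray's.
- ball_0_center (a point): Centre of a white ceramic grinding ball, 14 mm diameter, 13 g, lying loose on the tray's pan at the start.
- ball_1_center (a point): Centre of a white ceramic grinding ball, 14 mm diameter, 13 g, lying loose on the tray's pan at the start.
- ball_2_center (a point): Centre of a white ceramic grinding ball, 14 mm diameter, 13 g, lying loose on the tray's pan at the start.
- ball_3_center (a point): Centre of a white ceramic grinding ball, 14 mm diameter, 13 g, lying loose on the tray's pan at the start.
- buffer_red: Bystander: white buffer bottle with a red cap, 50 mm across, 100 mm tall; origin at the centre of its underside. Not to be moved or knocked over.
- buffer_yellow: Bystander: white buffer bottle with a yellow cap, 50 mm across, 100 mm tall; origin at the centre of its underside. Not to be moved or knocked over.
- buffer_blue: Bystander: white buffer bottle with a blue cap, 50 mm across, 100 mm tall; origin at the centre of its underside. Not to be moved or knocked over.
- bench_timer: Bystander: white bench timer with three coloured keys, lying flat, 62 x 62 x 20 mm; origin at the centre of its underside. Not to be moved or knocked over.
- amber_dish: Bystander: shallow glass dish with amber residue, 68 mm across, 14 mm tall; origin at the centre of its underside. Not to be moved or knocked over.
There are look-alikes about, which are no part of the job. What is shaped like the rod but orange is not meant.

How it is judged:
By the outcome, as a careful person would: the job done as asked, in the order asked, and still so for the second after the job is handed in, while the arm keeps its last pose, push and grip.
It also fails if it takes over 64 s, if anything falls off the work surface, if the arm or the gripper's body presses on something with over 40 N, if the wrist force passes 120 N, or if a joint passes its speed limit or range.

## Robot

A 6-joint arm with a two-finger parallel gripper is mounted at the origin on a cart in front of the work surface, level with it; the furniture and walls round the work are solid. World frame = base frame: x ahead of the robot, y to its left, z up, the work surface at z = 0. Lengths are in mm, angles in rad, forces in N, time in s.
With the tool pointing down it reaches from about 350 to 975 mm from the base axis. Payload 7.1 kg.
Tool frame: the origin (TCP) lies on the front face of the gripper's body, between the roots of the fingers; the fingertips stand 80 mm ahead of it and the grasp point (between the pads) lies 61 mm ahead of it; z points along the fingers, y is the line along which they close (so a half turn about z gives the same grasp; the last joint's range is limited). The gripper opens to 88 mm and grips with 3 to 60 N. Pads are 20 mm wide; open, the fingers measure 115 mm over their backs; the gripper's body (75 mm by 178 mm) begins 61 mm behind the grasp point.
Start: joints at [1.11, 0.423, 1.63, -0, 1.089, -0.019], TCP at [267.197, 564.988, 302.675] pointing down, gripper open.
Joint ranges: [-3, 3], [-0.9, 2.11], [0.09, 2.58], [-1.31, 4.45], [0.11, 2.69], [-2.54, 2.54]. Speed limits (rad/s): [2.39, 2.39, 3.01, 3.14, 3.14, 3.14].

## Interface

Orientations are given as a rotation vector (axis times angle).
In Python, from workcell import readout, vision, close_job gives the robot as it stands.
- The arm moves only by the tool servo_tool, never from a script. Its argument "plan" is a list that holds one entry, the list of rows, each a list of 7 numbers: the gripper command: -1 is fully open, 1 is shut, values between are in proportion, then the shift along the world's x, y, z in units of 40 mm (1.0 is 40 mm), then the turn, a rotation vector about the world's x, y, z in units of 5 degrees (1.0 is 5 degrees). A call has 1 to 5 rows; each row shifts and turns the commanded pose from where the row before left it; what a row does not reach is not made up. A row lasts 1/12 s, in which the tool goes at most 41.7 mm and 7.16 degrees, less where a joint would pass 70% of its speed; a pose out of reach is approached as far as the arm can. A call is refused whole if a number of a shift passes 1 or a number of a turn 1, either way. A call with a gripper value outside its range is refused whole. The fingers move at their own pace and stop on an object; the grip force is fixed at half the most. Time passes only in rows, so rows that do not move let the fingers close. It gives the time, the measured TCP pose, the force, the opening and the grip force at its end, in the units of the state.
- readout.get_obs(): the state, without advancing time (a new reading comes with each control period).
- vision.get_image(name): name is "scene" or "top"; returns the picture (384x512x3 uint8, red, green, blue); there is no depth.
- vision.camera_params(name): a dict with "fx", "fy", "cx", "cy" (pixels), "rvec" (rotation vector, rad) and "tvec" (3), from world to camera coordinates, as OpenCV has them. Camera axes: x right, y down, z forward; pixel columns grow to the right and rows downward; lengths in mm; the calibration is good to about 2 mm. A picture is of the moment at which its call begins. camera_params takes no time and is no camera call.
- close_job(): hands the job in; it is judged then, once.
The state is a dict: "t": time; "qpos": joint angles; "qvel": joint speeds; "joint_torque": joint torques, N m; "ee_pos": TCP position; "orientation": TCP orientation; "ft_force": force on the tool from outside, world axes, zero at the start; "moment": the same for the moment, N m; "width": finger opening in mm; "grasp_force": force on a finger pad.
Only numpy, scipy, OpenCV 4.12 (cv2) and the standard library are available. Lean on these libraries where they do the work, as an engineer would, in place of code of your own. Each camera call takes 0.05 s, during which the arm holds its last target. There are 200 camera calls.

## Working session

There is one attempt and no reset: what is moved stays moved. The work goes in short steps, Python scripts to look and compute and a tool call to move; the robot and the scene stay as the last step left them, time stands still between calls to the robot, and variables do not carry over. Pictures are saved under pics/ and viewed, at most 10 in all, crops included, and the job is handed in when it is done.

Besides the shell and the picture viewer there is one more tool, called after "Request:" as name(argument=value, ...) on one line, values as JSON. servo_tool: Moves the arm, as the interface text tells. Its arguments: {"type":"object","properties":{"plan":{"type":"array"}},"required":["plan"]}

```bash
mkdir -p pics; cat > h.py <<'E'
import numpy as np, cv2
from workcell import readout, vision
def P(n):
    c=vision.camera_params(n); K=np.array([[c['fx'],0,c['cx']],[0,c['fy'],c['cy']],[0,0,1.]])
    return K,np.array(c['rvec'],float),np.array(c['tvec'],float)
def back(n,u,v,z):
    K,r,t=P(n); R=cv2.Rodrigues(r)[0]; o=-R.T@t; d=R.T@np.linalg.inv(K)@[u,v,1.]
    return o+d*(z-o[2])/d[2]
def proj(n,p):
    K,r,t=P(n); return cv2.projectPoints(np.array(p,float).reshape(-1,1,3),r,t,K,None)[0].reshape(-1,2)
def tri(u1,u2):
    "scene px, top px"
    M=[]
    for n in('scene','top'):
        K,r,t=P(n); M.append(K@np.c_[cv2.Rodrigues(r)[0],t])
    X=cv2.triangulatePoints(M[0],M[1],np.array(u1,float),np.array(u2,float)); return (X[:3]/X[3]).ravel()
def snap(n,f,crop=None,s=1):
    im=vision.get_image(n)[:,:,::-1]
    if crop: x0,y0,x1,y1=crop; im=im[y0:y1,x0:x1]
    cv2.imwrite('pics/'+f,cv2.resize(im,None,fx=s,fy=s,interpolation=cv2.INTER_CUBIC)); 
E
python3 - <<'E'
from h import *
snap('scene','s0.png',s=1.5);snap('top','t0.png',s=1.5)
for n in('scene','top'):
    K,r,t=P(n);R=cv2.Rodrigues(r)[0];print(n,K[0,0],-R.T@t,R[2])
print(readout.get_obs())
E
```

```text
scene 478.37675290844845 [  -39.64807345 -1201.65596165   770.27197238] [ 0.40890304  0.81410673 -0.41234517]
top 428.14658000610507 [ 314.84855282    1.8134625  1449.35570717] [ 0.17276102 -0.00111817 -0.98496314]
{'t': 0.1, 'qpos': array([ 1.11002186e+00,  4.23719246e-01,  1.63055416e+00, -2.00192582e-05,
        1.08858012e+00, -1.90158628e-02]), 'qvel': array([ 0.00189024, -0.00129183, -0.00110975, -0.00065177, -0.00057016,
       -0.00200826]), 'joint_torque': array([-5.53307327e-04, -5.45612633e+01, -2.74322605e+01,  6.44558645e-02,
        1.88161817e-02, -2.59599881e-05]), 'ee_pos': array([267.03562601, 564.68353902, 302.03091228]), 'orientation': array([-6.88207905e-01, -3.06499535e+00,  1.93029513e-03]), 'ft_force': array([0.57612545, 0.43116869, 0.08269423]), 'moment': array([ 0.02124494,  0.0291805 , -0.00801834]), 'grasp_force': 0.0, 'width': 87.66343036814283}
```

View pics/s0.png

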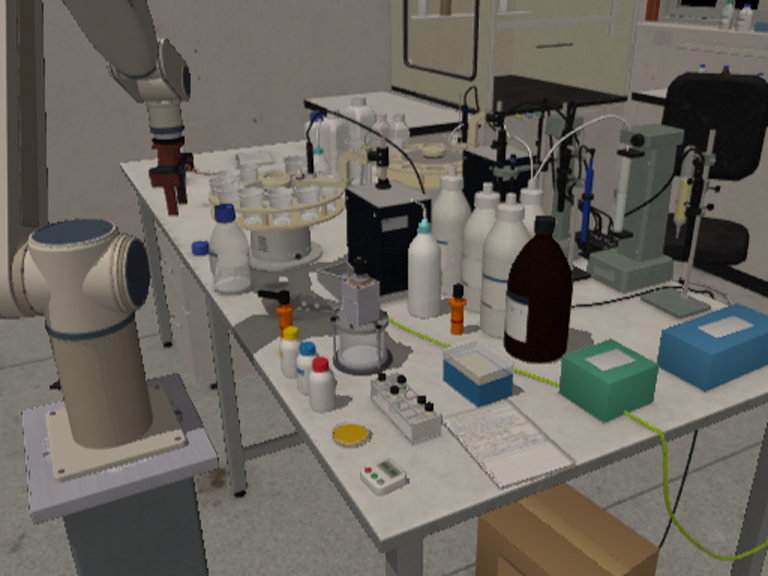

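View pics/t0.png

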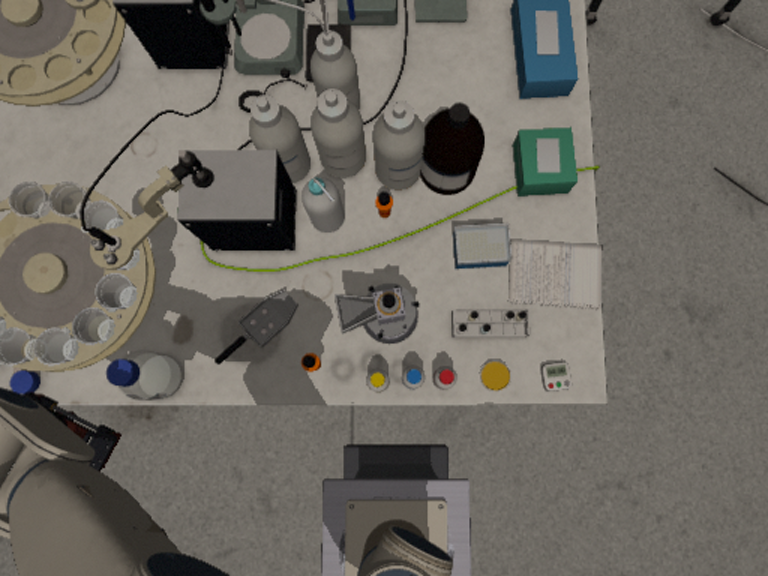

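The scene shows the charger at about (360,320) with its rod in the valve, and the tray partly hidden behind it at about (300,300). Two orange rod look-alikes stand at (285,310) and (457,308). In the top view the charger is at (388,305), with its hopper to the left (world +y). The tray is at (262,322), its handle end at (220,358). The orange look-alikes are at (311,361) and (384,203), and the bottles are at (377,380), (413,376) and (445,377). The rod I want is the steel one in the charger. I'll confirm that in enlarged crops.

```bash
python3 - <<'E'
from h import *
snap('scene','s1.png',(165,165,285,255),6.5);snap('top','t1.png',(135,175,290,265),5)
E
```

```text
(no output)
```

View pics/s1.png

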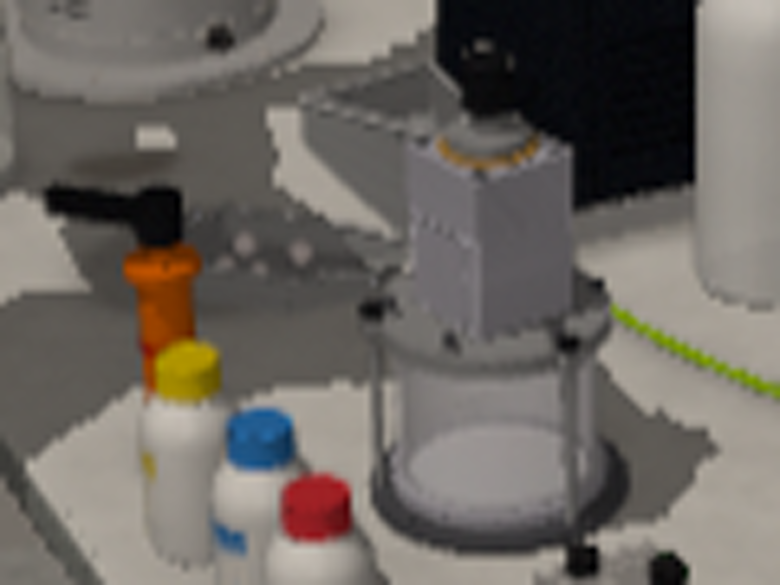

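View pics/t1.png

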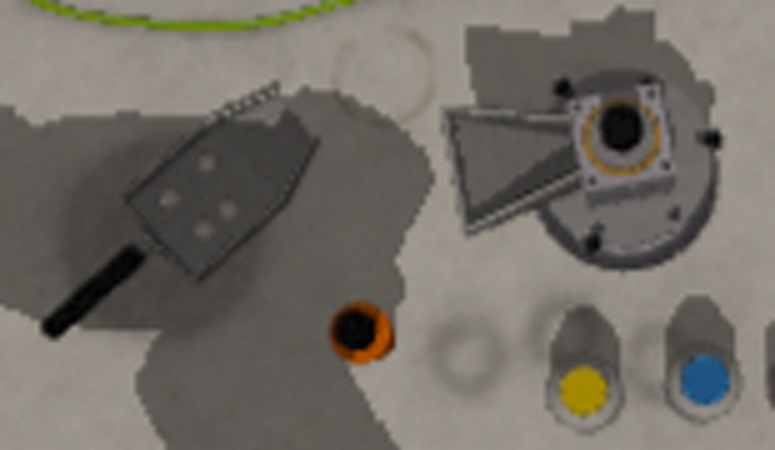

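The crops confirm the rod: steel, with a black knob at top-crop (622,127), standing in a brass bush at (622,135). The hopper's back corners are at (445,107) and (468,235). The tray handle runs from (50,330) to (138,253), its pan rear corners are at (125,203) and (200,280), and all four balls are in the pan.

```bash
cat > loc.py <<'E'
from h import *
from scipy.optimize import least_squares
o=lambda a:np.array(a,float)/5+[135,175]
def fit(model,px,x0):
    model=np.array(model,float);px=o(px)
    def f(p):
        c,s=np.cos(p[2]),np.sin(p[2]);R=np.array([[c,-s,0],[s,c,0],[0,0,1]])
        return (proj('top',model@R.T+[p[0],p[1],0])-px).ravel()
    r=least_squares(f,x0);return r.x,r.fun.reshape(-1,2).round(1)
E
python3 - <<'E'
from loc import *
t,e=fit([(-134,0,38),(-52,0,38),(-40,37,24),(-40,-37,24)],[(48,330),(138,252),(125,203),(200,280)],[500,200,-.7]);print('tray',t,e.tolist())
c,e=fit([(0,0,233),(0,0,187),(-38,101,189),(38,101,189),(-28,-28,187),(28,-28,187),(0,0,5)],[(622,127),(622,136),(468,235),(445,107),(675,190),(660,83),(630,185)],[500,0,0]);print('chg',c,e.tolist())
K=np.array
print('knob scene tri',tri([165+485/6.5,165+75/6.5],o((622,140))))
def T(p,m):
    c_,s=np.cos(p[2]),np.sin(p[2]);return K([p[0]+c_*m[0]-s*m[1],p[1]+s*m[0]+c_*m[1],m[2]])
print('handle',T(t,(-80,0,29)),'spout',T(t,(82,0,15)),'hop',T(c,(0,68,187)))
for n,m,p in [('knobtop',(0,0,233),c),('hopback-',(-37,101,189),c),('foot',(0,-64,0),c),('handle end',(-134,0,38),t)]:
    print(n,((proj('scene',T(p,m))-[165,165])*6.5).round())
for n,q in [('orange knob',(352,330)),('yel',(583,390)),('orange2',None),('blk box front-left',None)]:
    if q: print(n,back('top',*o(q),102))
for q in [(182,238),(295,248),(205,240)]: print('box',back('top',q[0]/1.5,q[1]/1.5,30))
E
```

```text
tray [489.25408576 292.6189246   -0.83329952] [[-0.3, 0.8], [0.9, -0.4], [0.1, -0.7], [-0.6, 0.2]]
chg [5.04035650e+02 1.23335360e+01 1.71347793e-01] [[0.1, 0.6], [0.2, 1.2], [-0.5, -0.4], [0.1, 0.2], [0.5, -2.0], [0.3, 1.1], [-0.9, -0.7]]
knob scene tri [505.16866998  10.86490203 220.77374538]
handle [435.45910381 351.83125369  29.        ] spout [544.39394226 231.92628727  15.        ] hop [492.4409315   79.33773372 187.        ]
knobtop [[472.  51.]]
hopback- [[293.  93.]]
foot [[564. 544.]]
handle end [[ 37. 183.]]
orange knob [397.74621165 182.87755983 102.        ]
yel [360.38042347  38.00625665 102.        ]
box [682.10594698 485.69793695  30.        ]
box [658.58730909 228.07543453  30.        ]
box [677.39191803 433.15752887  30.        ]
```

Request:
servo_tool(plan=[[[-1,0.525,-0.665,0,0,0,-0.56],[-1,0.525,-0.665,0,0,0,-0.56],[-1,0.525,-0.665,0,0,0,-0.56],[-1,0.525,-0.665,0,0,0,-0.56],[-1,0.525,-0.665,0,0,0,-0.56]]])

```text
t: 0.62
ee_pos: [372.8, 430.7, 302.5]
orientation: [-1.06, -2.957, 0.0]
ft_force: [1.1, 0.5, -0.4]
width: 87.6
grasp_force: 0.0
```

Request:
servo_tool(plan=[[[-1,0.525,-0.665,0,0,0,-0.56],[-1,0.525,-0.665,0,0,0,-0.56],[-1,0.525,-0.665,0,0,0,-0.56],[-1,0,0,-0.9,0,0,0],[-1,0,0,-0.9,0,0,0]]])

```text
t: 1.03
ee_pos: [437.7, 351.5, 232.0]
orientation: [1.275, 2.868, 0.008]
ft_force: [-0.7, 1.3, 0.2]
width: 87.8
grasp_force: 0.0
```

Request:
servo_tool(plan=[[[-1,0,0,-0.9,0,0,0],[-1,0,0,-0.7,0,0,0],[-1,0,0,0,0,0,0],[-1,0,0,0,0,0,0]]])

```text
t: 1.37
ee_pos: [434.6, 351.7, 165.7]
orientation: [-1.27, -2.872, 0.005]
ft_force: [-0.3, -0.2, 0.1]
width: 88.0
grasp_force: 0.0
```

Request:
servo_tool(plan=[[[-1,0,0,-0.8,0,0,0],[-1,0,0,-0.6,0,0,0],[-1,0,0,-0.48,0,0,0],[-0.4,0,0,0,0,0,0],[0,0,0,0,0,0,0]]])

```text
t: 1.78
ee_pos: [435.8, 352.8, 92.8]
orientation: [1.27, 2.873, 0.001]
ft_force: [0.2, 0.5, 0.2]
width: 77.9
grasp_force: 0.0
```

Request:
servo_tool(plan=[[[0.3,0,0,0,0,0,0],[0.5,0,0,0,0,0,0],[0.7,0,0,0,0,0,0],[1,0,0,0,0,0,0],[1,0,0,0,0,0,0]]])

```text
t: 2.2
ee_pos: [435.5, 352.4, 92.3]
orientation: [1.27, 2.873, 0.002]
ft_force: [-0.7, -0.1, -0.3]
width: 44.6
grasp_force: 0.0
```

Request:
servo_tool(plan=[[[1,0,0,0,0,0,0],[1,0,0,0,0,0,0],[1,0,0,0,0,0,0]]])

```text
t: 2.45
ee_pos: [435.2, 352.2, 91.4]
orientation: [-1.27, -2.873, 0.0]
ft_force: [0.7, 0.7, -0.4]
width: 24.7
grasp_force: 0.1
```

Request:
servo_tool(plan=[[[1,0,0,0,0,0,0],[1,0,0,0,0,0,0],[1,0,0,0,0,0,0],[1,0,0,0,0,0,0],[1,0,0,0,0,0,0]]])

```text
t: 2.87
ee_pos: [435.2, 352.2, 91.5]
orientation: [1.27, 2.873, 0.0]
ft_force: [0.3, 0.5, -0.0]
width: 14.1
grasp_force: 30.0
```

Request:
servo_tool(plan=[[[1,0,0,0.08,0,0,0],[1,0,0,0.15,0,0,0],[1,0,0,0.2,0,0,0],[1,0,0,0.2,0,0,0],[1,0,0,0.12,0,0,0]]])

```text
t: 3.28
ee_pos: [435.5, 352.5, 122.9]
orientation: [1.27, 2.873, 0.002]
ft_force: [-0.3, 0.2, -1.4]
width: 13.9
grasp_force: 30.0
```

```bash
python3 - <<'E'
from h import *
a=vision.get_image('scene')[155:255,150:290,::-1];b=vision.get_image('top')[175:265,120:290,::-1]
a=cv2.resize(a,(560,400),interpolation=2);b=cv2.resize(b,(756,400),interpolation=2)[:, :560]
cv2.imwrite('pics/l1.png',cv2.resize(np.vstack([a,b]),None,fx=.75,fy=.75))
E
```

```text
(no output)
```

View pics/l1.png

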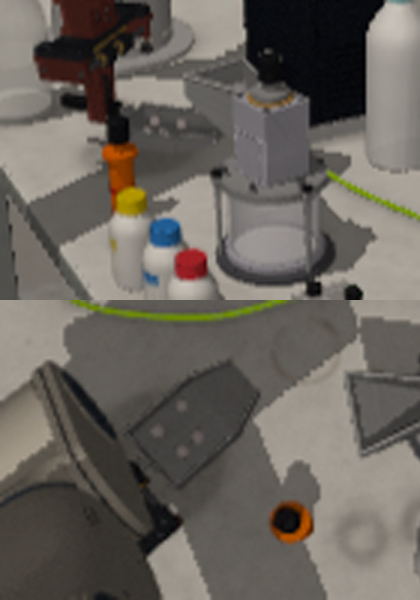

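Top half shows the tray held by its handle and level. The bottom half shows all four balls still in the pan, around (180,425). Next I raise it, then swing it to the hopper.

Request:
servo_tool(plan=[[[1,0,0,0.3,0,0,0],[1,0,0,0.5,0,0,0],[1,0,0,0.6,0,0,0],[1,0,0,0.6,0,0,0],[1,0,0,0.6,0,0,0]]])

```text
t: 3.8
ee_pos: [434.9, 351.9, 226.9]
orientation: [-1.271, -2.873, 0.001]
ft_force: [-0.1, -0.1, -2.2]
width: 14.0
grasp_force: 30.0
```

Request:
servo_tool(plan=[[[1,0,0,0.6,0,0,0],[1,0,0,0.6,0,0,0],[1,0,0,0.38,0,0,0],[1,0.03,-0.12,0,0,0,-0.3],[1,0.06,-0.2,0,0,0,-0.55]]])

```text
t: 4.22
ee_pos: [438.8, 339.6, 289.7]
orientation: [1.378, 2.822, 0.003]
ft_force: [0.2, 0.3, -2.3]
width: 14.0
grasp_force: 30.0
```

Request:
servo_tool(plan=[[[1,0.07,-0.25,0,0,0,-0.65],[1,0.07,-0.25,0,0,0,-0.65],[1,0.07,-0.25,0,0,0,-0.65],[1,0.07,-0.25,0,0,0,-0.65],[1,0.07,-0.25,0,0,0,-0.65]]])

```text
t: 4.63
ee_pos: [452.3, 288.2, 287.6]
orientation: [-1.767, -2.597, 0.003]
ft_force: [1.1, 0.2, -0.7]
width: 13.2
grasp_force: 30.0
```

Request:
servo_tool(plan=[[[1,0.07,-0.25,0,0,0,-0.65],[1,0.07,-0.25,0,0,0,-0.65],[1,0.06,-0.22,0,0,0,-0.6],[1,0.02,-0.13,0,0,0,-0.5],[1,0,0,0,0,0,0]]])

```text
t: 5.05
ee_pos: [461.1, 253.9, 287.6]
orientation: [-2.028, -2.398, 0.003]
ft_force: [-0.1, -1.2, -1.9]
width: 13.9
grasp_force: 30.0
```

```bash
python3 - <<'E'
from h import *
a=vision.get_image('scene')[145:235,170:290,::-1];b=vision.get_image('top')[160:250,150:290,::-1]
a=cv2.resize(a,None,fx=3.3,fy=3.3,interpolation=2);b=cv2.resize(b,None,fx=3.3,fy=3.3,interpolation=2)[:,:a.shape[1]+60]
a=cv2.copyMakeBorder(a,0,0,0,b.shape[1]-a.shape[1],0)
cv2.imwrite('pics/p1.png',np.vstack([a,b]));print(a.shape,b.shape)
o=readout.get_obs();print(o['ee_pos'],o['orientation'],o['qpos'])
E
```

```text
(297, 456, 3) (297, 456, 3)
[461.23185912 254.93909313 287.97377907] [-2.02334923e+00 -2.40248980e+00  1.88381569e-03] [4.82318594e-01 2.99452963e-01 1.85758674e+00 1.08950603e-04
 9.85886247e-01 3.11345166e-01]
```

View pics/p1.png

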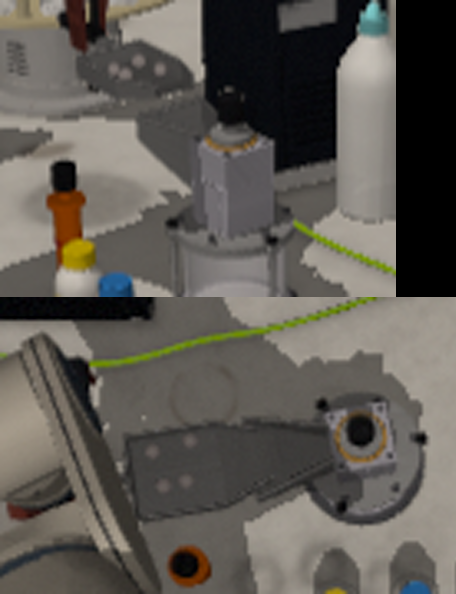

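The picture shows the tray level, aligned with the hopper, its spout past the back wall (back corners at (244,417) and (260,500)), and all four balls in the pan. Now I tip it about the spout edge.

Request:
servo_tool(plan=[[[1,0.0165,-0.095,0.125,0.49,0.085,0],[1,0.0165,-0.095,0.125,0.49,0.085,0],[1,0.0165,-0.095,0.125,0.49,0.085,0],[1,0.0165,-0.095,0.125,0.49,0.085,0]]])

```text
t: 5.48
ee_pos: [463.9, 240.5, 308.6]
orientation: [-1.932, -2.298, -0.17]
ft_force: [-0.0, 0.1, -1.5]
width: 13.8
grasp_force: 30.0
```

Request:
servo_tool(plan=[[[1,0.0106,-0.061,0.053,0.246,0.0425,0],[1,0.0106,-0.061,0.053,0.246,0.0425,0],[1,0.0106,-0.061,0.053,0.246,0.0425,0],[1,0.0106,-0.061,0.053,0.246,0.0425,0]]])

```text
t: 5.82
ee_pos: [465.7, 230.5, 317.0]
orientation: [-1.887, -2.243, -0.248]
ft_force: [0.3, 0.1, -0.4]
width: 13.2
grasp_force: 30.0
```

Request:
servo_tool(plan=[[[1,0.0106,-0.061,0.053,0.246,0.0425,0],[1,0.0106,-0.061,0.053,0.246,0.0425,0],[1,0.0106,-0.061,0.053,0.246,0.0425,0],[1,0.0106,-0.061,0.053,0.246,0.0425,0]]])

```text
t: 6.15
ee_pos: [467.3, 220.8, 325.4]
orientation: [-1.839, -2.186, -0.323]
ft_force: [-0.2, -0.8, -2.3]
width: 13.8
grasp_force: 30.0
```

```bash
cat > st.py <<'E'
from h import *
o=readout.get_obs();R=cv2.Rodrigues(o['orientation'])[0]
ax=-R[:,2]  # tray z (tool reversed)
y=R[:,1]*np.sign(R[0,1]); x=np.cross(y,ax)
g=o['ee_pos']+61*R[:,2]
print('tilt',np.degrees(np.arcsin(-x[2])),'yaw',np.degrees(np.arctan2(x[1],x[0])),'roll',np.degrees(np.arcsin(y[2])))
S=g+162*x-14*ax;print('grip',g,'spout',S)
d=S[:2]-[504,12.3];c,s=np.cos(.171),np.sin(.171);print('chg',d@[c,s],d@[-s,c]);print(o['qpos'].round(2),o['ft_force'])
E
python3 st.py
```

```text
tilt 19.982385047268075 yaw -80.13719843982075 roll -0.029218891638439482
grip [463.73904232 241.37827298 268.04790562] spout [488.99041991  96.0933703  199.53028027]
chg -0.5317291489168384 85.12539964186357
[ 0.27  0.23  1.89  0.41  1.03 -0.12] [-0.24304097 -0.81035967 -2.28304749]
```

Request:
servo_tool(plan=[[[1,0.0127,-0.073,0.063,0.246,0.0425,0],[1,0.0127,-0.073,0.063,0.246,0.0425,0],[1,0.0127,-0.073,0.063,0.246,0.0425,0],[1,0.0127,-0.073,0.063,0.246,0.0425,0]]])

```text
t: 6.48
ee_pos: [469.4, 209.1, 335.6]
orientation: [-1.79, -2.128, -0.396]
ft_force: [0.1, -0.2, -1.3]
width: 13.6
grasp_force: 30.0
```

Request:
servo_tool(plan=[[[1,0.0127,-0.073,0.063,0.246,0.0425,0],[1,0.0127,-0.073,0.063,0.246,0.0425,0],[1,0.0127,-0.073,0.063,0.246,0.0425,0],[1,0.0127,-0.073,0.063,0.246,0.0425,0],[1,0,0,0,0,0,0]]])

```text
t: 6.9
ee_pos: [472.0, 196.6, 346.0]
orientation: [-1.742, -2.067, -0.467]
ft_force: [-0.5, 0.3, -1.6]
width: 13.6
grasp_force: 30.0
```

Request:
servo_tool(plan=[[[1,0.0143,-0.083,0.049,0.246,0.0425,0],[1,0.0143,-0.083,0.049,0.246,0.0425,0],[1,0.0143,-0.083,0.049,0.246,0.0425,0],[1,0.0143,-0.083,0.049,0.246,0.0425,0]]])

```text
t: 7.23
ee_pos: [474.0, 183.7, 353.8]
orientation: [-1.69, -2.006, -0.533]
ft_force: [-0.6, 0.8, -1.3]
width: 14.0
grasp_force: 30.0
```

Request:
servo_tool(plan=[[[1,0.0143,-0.083,0.049,0.246,0.0425,0],[1,0.0143,-0.083,0.049,0.246,0.0425,0],[1,0.0143,-0.083,0.049,0.246,0.0425,0],[1,0.0143,-0.083,0.049,0.246,0.0425,0],[1,0,0,0,0,0,0]]])

```text
t: 7.65
ee_pos: [476.5, 170.0, 361.5]
orientation: [-1.639, -1.944, -0.596]
ft_force: [-0.4, -0.6, -0.9]
width: 13.7
grasp_force: 30.0
```

Request:
servo_tool(plan=[[[1,0,0,0,0,0,0],[1,0,0,0,0,0,0],[1,0,0,0,0,0,0],[1,0,0,0,0,0,0],[1,0,0,0,0,0,0]]])

```text
t: 8.07
ee_pos: [476.2, 171.0, 361.5]
orientation: [-1.639, -1.947, -0.595]
ft_force: [-1.4, -0.1, -1.0]
width: 13.9
grasp_force: 30.0
```

```bash
python3 st.py; python3 - <<'E'
from h import *
a=vision.get_image('scene')[145:235,170:290,::-1];b=vision.get_image('top')[160:250,150:290,::-1]
a=cv2.resize(a,None,fx=3.3,fy=3.3,interpolation=2);b=cv2.resize(b,None,fx=3.3,fy=3.3,interpolation=2)[:,:a.shape[1]+60]
a=cv2.copyMakeBorder(a,0,0,0,b.shape[1]-a.shape[1],0)
cv2.imwrite('pics/p2.png',np.vstack([a,b]))
E
```

```text
tilt 39.89841879878184 yaw -80.18882202969856 roll -0.013242600938308039
grip [469.48085358 209.54655658 314.68908634] spout [489.1246359   95.92856679 200.03711639]
chg -0.4275149438062293 84.94016053392062
[ 0.03  0.24  1.89  0.74  1.24 -0.48] [-1.35144057 -0.1323695  -1.01967541]
```

View pics/p2.png

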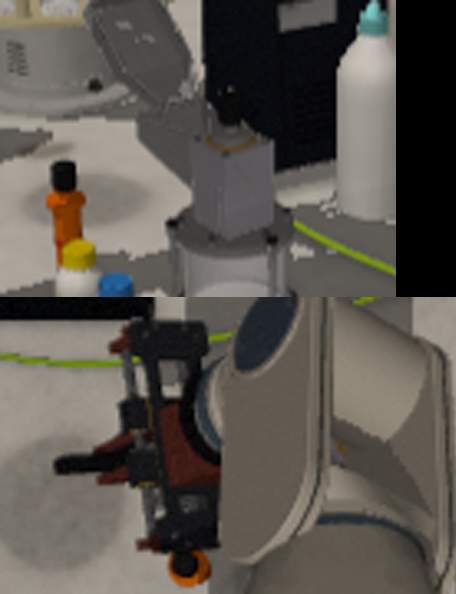

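The scene half shows the tipped tray empty, with no white in the pan; the wrist load has also dropped. I level it and take it back to its old place.

Request:
servo_tool(plan=[[[1,0,0,0.25,0,0,0],[1,-0.037,0.212,-0.18,-0.788,-0.136,0],[1,-0.037,0.212,-0.18,-0.788,-0.136,0],[1,-0.037,0.212,-0.18,-0.788,-0.136,0],[1,-0.037,0.212,-0.18,-0.788,-0.136,0]]])

```text
t: 8.58
ee_pos: [470.7, 204.9, 343.5]
orientation: [-1.805, -2.142, -0.381]
ft_force: [0.2, -0.3, -1.6]
width: 13.5
grasp_force: 30.0
```

Request:
servo_tool(plan=[[[1,-0.037,0.212,-0.18,-0.788,-0.136,0],[1,-0.037,0.212,-0.18,-0.788,-0.136,0],[1,-0.037,0.212,-0.18,-0.788,-0.136,0],[1,-0.037,0.212,-0.18,-0.788,-0.136,0],[1,-0.037,0.212,-0.18,-0.788,-0.136,0]]])

```text
t: 9.0
ee_pos: [463.2, 247.7, 307.5]
orientation: [-1.993, -2.364, -0.067]
ft_force: [-0.7, -0.6, -0.5]
width: 13.9
grasp_force: 30.0
```

Request:
servo_tool(plan=[[[1,-0.037,0.212,-0.18,-0.788,-0.136,0],[1,0,0,0,0,0,0]]])

```text
t: 9.17
ee_pos: [460.9, 257.5, 299.2]
orientation: [2.02, 2.403, -0.005]
ft_force: [0.3, 0.3, -1.4]
width: 13.7
grasp_force: 30.0
```

```bash
python3 st.py; python3 -c "
from h import *
print(readout.get_obs()['ee_pos'])"
```

```text
tilt -0.21450293805433632 yaw -80.09637780572717 roll -0.03800992197082451
grip [460.87225306 257.31224701 238.2010928 ] spout [488.73452631  97.67418649 224.80768534]
chg -0.5148864776858687 86.72670463794672
[ 0.49  0.29  1.85 -0.    1.01  0.32] [ 0.30764632  0.30474567 -1.37546953]
[460.87283991 257.54417416 299.20065189]
```

Request:
servo_tool(plan=[[[1,-0.079,0.295,0,0,0,0.81],[1,-0.079,0.295,0,0,0,0.81],[1,-0.079,0.295,0,0,0,0.81],[1,-0.079,0.295,0,0,0,0.81],[1,-0.079,0.295,0,0,0,0.81]]])

```text
t: 9.58
ee_pos: [445.8, 314.8, 300.4]
orientation: [-1.566, -2.723, -0.001]
ft_force: [0.4, -0.3, -0.9]
width: 13.9
grasp_force: 30.0
```

Request:
servo_tool(plan=[[[1,-0.079,0.295,0,0,0,0.81],[1,-0.079,0.295,0,0,0,0.81],[1,-0.079,0.295,0,0,0,0.81],[1,0,0,-0.7,0,0,0],[1,0,0,-0.8,0,0,0]]])

```text
t: 10.0
ee_pos: [437.7, 351.4, 242.0]
orientation: [1.271, 2.87, 0.01]
ft_force: [0.1, 0.5, -1.2]
width: 14.0
grasp_force: 30.0
```

Request:
servo_tool(plan=[[[1,0,0,-0.8,0,0,0],[1,0,0,-0.8,0,0,0],[1,0,0,-0.8,0,0,0],[1,0,0,-0.6,0,0,0],[1,0,0,0,0,0,0]]])

```text
t: 10.42
ee_pos: [434.6, 348.0, 115.8]
orientation: [-1.274, -2.868, 0.01]
ft_force: [-2.1, -0.1, -0.2]
width: 14.2
grasp_force: 30.0
```

```bash
python3 st.py
```

```text
tilt 0.02592592744499428 yaw -47.89509052129703 roll -0.41231274930971146
grip [434.25401367 347.70938401  54.85130575] spout [542.79442116 227.45576741  40.77836585]
chg 74.84120224081683 205.41617708402427
[ 0.65  0.61  1.87 -0.    0.67 -0.08] [-2.14242068 -0.10183245 -0.23322568]
```

Request:
servo_tool(plan=[[[1,0,0,-0.3,0,0,0],[1,0,0,-0.15,0,0,0],[1,0,0,-0.1,0,0,0],[1,0,0,0,0,0,0]]])

```text
t: 10.75
ee_pos: [436.5, 350.1, 97.9]
orientation: [1.273, 2.871, 0.0]
ft_force: [0.3, -0.0, -1.2]
width: 13.9
grasp_force: 30.0
```

```bash
python3 st.py
```

```text
tilt -0.0710784039931828 yaw -47.82968914507765 roll 0.03777458210668985
grip [436.61177348 350.05444282  36.91133074] spout [545.38672498 229.98114412  23.11231396]
chg 77.8254354732543 207.46359464157365
[ 0.66  0.64  1.87 -0.    0.63 -0.08] [ 0.30659056 -0.0194414  -1.18446988]
```

Request:
servo_tool(plan=[[[1,0,0,-0.07,0,0,0],[1,0,0,-0.05,0,0,0],[1,0,0,-0.03,0,0,0],[1,0,0,0,0,0,0]]])

```text
t: 11.08
ee_pos: [436.2, 350.0, 91.6]
orientation: [1.273, 2.871, -0.001]
ft_force: [0.0, 0.6, -1.9]
width: 13.7
grasp_force: 30.0
```

Request:
servo_tool(plan=[[[1,0,0,-0.02,0,0,0],[1,0,0,0,0,0,0],[0.6,0,0,0,0,0,0],[0.4,0,0,0,0,0,0],[0.2,0,0,0,0,0,0]]])

```text
t: 11.5
ee_pos: [436.2, 350.0, 90.7]
orientation: [1.273, 2.871, -0.001]
ft_force: [0.5, -0.2, -0.2]
width: 27.9
grasp_force: 0.0
```

Request:
servo_tool(plan=[[[-0.2,0,0,0,0,0,0],[-0.2,0,0,0,0,0,0],[-0.2,0,0,0,0,0,0]]])

```text
t: 11.75
ee_pos: [436.2, 349.9, 90.6]
orientation: [1.273, 2.871, -0.001]
ft_force: [-0.4, 0.0, -0.0]
width: 47.7
grasp_force: 0.0
```

Request:
servo_tool(plan=[[[-0.6,0,0,0.4,0,0,0],[-1,0,0,0.9,0,0,0],[-1,0,0,1,0,0,0],[-1,0,0,1,0,0,0],[-1,0,0,1,0,0,0]]])

```text
t: 12.17
ee_pos: [435.8, 349.6, 264.3]
orientation: [1.273, 2.871, -0.002]
ft_force: [-0.3, -0.4, 0.2]
width: 80.6
grasp_force: 0.0
```

Request:
servo_tool(plan=[[[-1,0,0,1,0,0,0],[-1,0,0,0.9,0,0,0],[-1,0,0,0,0,0,0]]])

```text
t: 12.42
ee_pos: [438.5, 351.7, 346.4]
orientation: [1.27, 2.865, 0.016]
ft_force: [1.4, 1.5, -0.5]
width: 87.8
grasp_force: 0.0
```

```bash
python3 - <<'E'
from h import *
im=vision.get_image('top'); sc=vision.get_image('scene')
cv2.imwrite('pics/k.png',np.hstack([cv2.resize(im[175:265,150:290,::-1],(560,360),interpolation=2),cv2.resize(sc[160:230,220:265,::-1],(231,360),interpolation=2)]))
g=im[190:212,250:268].max(2).astype(float); m=(g<45).astype(np.uint8)
n,l,s,c=cv2.connectedComponentsWithStats(m)
for i in range(1,n):
    if s[i,4]>8: print(s[i],c[i]+[250,190],back('top',*(c[i]+[250,190]),233))
print(g.astype(int))
print(readout.get_obs()['ee_pos'])
E
```

```text
[ 5  6  9  9 62] [258.96774194 199.93548387] [507.13606523  13.9038145  233.        ]
[[ 93  85  75  70  71  67  66  66  66  67  65  65  65  61  47  60  77  98]
 [ 77  73  66  67  68  65  65  65  66  66  66  66  66  46  36  59  78  78]
 [ 66  69  66  65  64  65  64  66  67  66  69  71 101 116 118 109 124  79]
 [ 63  65  65  67  77  72  72  76  76  77  77  80  90 132  97  76 116  76]
 [ 78  91 105 118 121  89  80  84  85  84  86  83  83 128 111  90 125  91]
 [ 98 122 130 136 135  94  88  80  64  62  65  79  74 129 131 129 132 105]
 [ 74 115 130 112 127  87  54  40  25  27  26  39  63  95 114 131 133 106]
 [106 124 132 123 104  68  28  12  16  14  14   9  35  99  99 133 135 130]
 [125 133 118  97 104  50  19  15  17  17  15  18  16  68 103  97  99 133]
 [129 133 133 106 105  44  17  16  21  17  19  18  10  53 101  97 108 132]
 [129 111 138 116 109  44  16  18  15  14  17  19  12  37 102 110 133 138]
 [131 114 117 113 112  45   5  16  19  16  16  16  11  30 104 112 139 135]
 [129 115 133 114 109  64  24  16  17  17  16  17  12  70 106 110 138 139]
 [135 117 138 115 110 105  40  13  16  14  18  11  24  97 108 107 136 136]
 [129 132 141 124 110 109  81  40  12   9   3  47  92 106 110  97 125 130]
 [114 134 140 136 114 108 106 102  80  75  95  98 108 108 103 110 105 132]
 [ 96 129 136 137 114 109 109 112 109 106 108 109 110 111  94 122 127 134]
 [ 88 127 132 120 133 100 100 112 115 114 110 110 100 100 127 133 133  97]
 [ 74 111 132 129 137 132 133 119 104 117 119 104 131 113 118 130 130  96]
 [109 118 130 131 132 123 137 126 134 137 140 123 135 129 127 129 129 126]
 [ 84  99 114  89 126 127 130 129 132 133 133 129 132 133 121 113 113 105]
 [ 65  90  99  65 110 127 130 130 131 121 111 112 102  93  89  84  86  81]]
[436.53780696 350.19450948 340.24872691]
```

View pics/k.png

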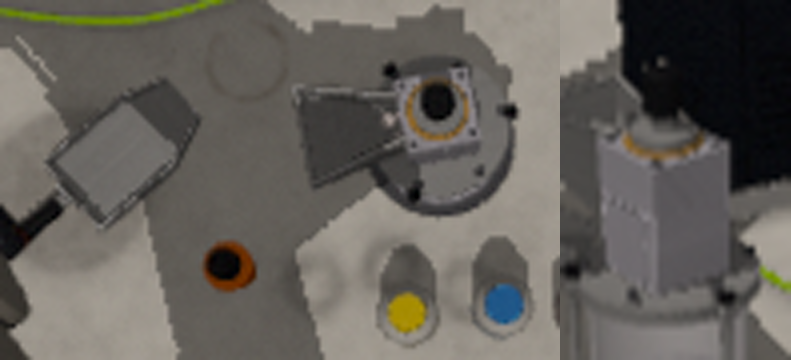

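The tray lies flat and empty at (125,155), and a ball shows in the hopper mouth beside the rod at (390,118). Edge measurements put the knob at about (508, 13). Now I go above it.

Request:
servo_tool(plan=[[[-1,0.18,-0.84,0,0,0,-0.82],[-1,0.18,-0.84,0,0,0,-0.82],[-1,0.18,-0.84,0,0,0,-0.82],[-1,0.18,-0.84,0,0,0,-0.82],[-1,0.18,-0.84,0,0,0,-0.82]]])

```text
t: 12.93
ee_pos: [471.2, 180.2, 336.4]
orientation: [-1.767, -2.596, 0.007]
ft_force: [0.4, -0.2, -0.5]
width: 87.9
grasp_force: 0.0
```

Request:
servo_tool(plan=[[[-1,0.18,-0.84,0,0,0,-0.82],[-1,0.18,-0.84,0,0,0,-0.82],[-1,0.18,-0.84,0,0,0,-0.82],[-1,0.18,-0.84,0,0,0,-0.82],[-1,0.18,-0.84,0,0,0,-0.82]]])

```text
t: 13.35
ee_pos: [507.2, 12.2, 336.5]
orientation: [-2.201, -2.239, 0.006]
ft_force: [0.2, 0.6, -0.8]
width: 87.5
grasp_force: 0.0
```

Request:
servo_tool(plan=[[[-1,0,0,0,0,0,0],[-1,0,0,0,0,0,0],[-1,0,0,0,0,0,0]]])

```text
t: 13.6
ee_pos: [507.4, 14.1, 337.1]
orientation: [-2.197, -2.243, 0.005]
ft_force: [0.1, -0.0, -0.2]
width: 87.8
grasp_force: 0.0
```

```bash
python3 st.py; python3 - <<'E'
from h import *
from scipy.optimize import least_squares
f=lambda p:np.r_[proj('top',[*p,218])[0]-[259.03,200.1],proj('scene',[*p,218])[0]-[239.2,176.1]]
r=least_squares(f,[505,12]);print(r.x,r.fun)
E
```

```text
tilt -0.05543465697913113 yaw -88.81280532995288 roll -0.19249281727667167
grip [507.21099423  14.04468995 276.09476692] spout [ 510.52072225 -147.93497594  262.25159026]
chg -20.841223083272244 -159.00758080165602
[ 0.    0.21  1.85 -0.    1.08 -0.02] [ 0.12572368 -0.01885388 -0.19283908]
[509.72563652  14.55450202] [-0.23447001 -0.23846729 -0.09532202  0.84391279]
```

Request:
servo_tool(plan=[[[-1,0.04,0,-0.4,0,0,0],[-1,0,0,-0.5,0,0,0],[-0.5,0,0,-0.35,0,0,0],[-0.2,0,0,-0.13,0,0,0],[0,0,0,0,0,0,0]]])

```text
t: 14.02
ee_pos: [508.7, 15.2, 281.8]
orientation: [-2.194, -2.245, 0.006]
ft_force: [-1.1, 0.2, -0.8]
width: 71.3
grasp_force: 0.0
```

Request:
servo_tool(plan=[[[0.15,0,0,0,0,0,0],[0.2,0,0,0,0,0,0],[0.25,0,0,0,0,0,0],[0.25,0,0,0,0,0,0],[0.25,0,0,0,0,0,0]]])

```text
t: 14.43
ee_pos: [510.0, 14.0, 284.0]
orientation: [2.197, 2.243, -0.001]
ft_force: [0.2, 0.0, 0.3]
width: 38.3
grasp_force: 0.0
```

```bash
python3 - <<'E'
from h import *
o=readout.get_obs();print(o['ee_pos'],o['width'],o['ft_force'],o['moment'],o['grasp_force'])
snap('scene','k2.png',(205,130,275,200),8)
E
```

```text
[510.01106616  13.95638722 284.04539608] 38.28570114540877 [0.20565783 0.0324134  0.25865331] [ 0.02002605  0.04652997 -0.04945235] 0.0
```

View pics/k2.png

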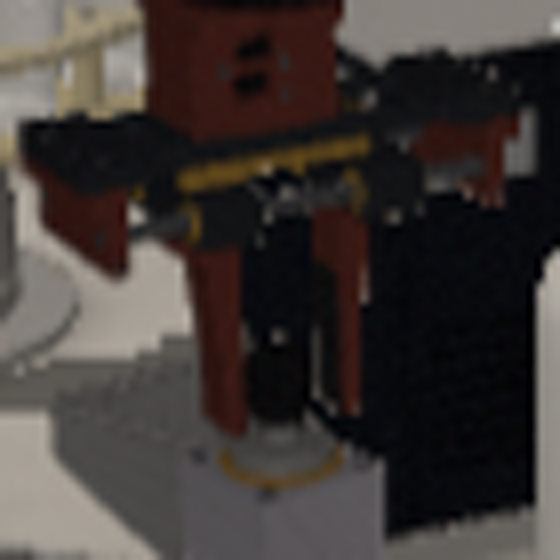

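Picture: the knob (248–308, 345–420) sits between the fingers (inner faces about 243 and 317), nearly centred and just above the collar. Closing by small steps, watching the side force.

Request:
servo_tool(plan=[[[0.3,0,0,0,0,0,0],[0.35,0,0,0,0,0,0],[0.38,0,0,0,0,0,0],[0.38,0,0,0,0,0,0]]])

```text
t: 14.82
ee_pos: [509.8, 13.9, 283.5]
orientation: [2.198, 2.244, -0.002]
ft_force: [-0.2, -0.3, -0.2]
width: 27.4
grasp_force: 0.0
```

Request:
servo_tool(plan=[[[0.41,0,0,0,0,0,0],[0.41,0,0,0,0,0,0],[0.41,0,0,0,0,0,0]]])

```text
t: 15.07
ee_pos: [509.8, 13.9, 283.4]
orientation: [2.198, 2.244, -0.002]
ft_force: [-1.1, -0.1, 0.8]
width: 26.1
grasp_force: 0.0
```

Request:
servo_tool(plan=[[[0.5,0,0,0,0,0,0],[0.7,0,0,0,0,0,0],[1,0,0,0,0,0,0],[1,0,0,0,0,0,0],[1,0,0,0,0,0,0]]])

```text
t: 15.48
ee_pos: [509.7, 13.9, 283.4]
orientation: [2.198, 2.244, -0.002]
ft_force: [0.3, -0.3, -0.8]
width: 24.8
grasp_force: 30.0
```

```bash
python3 - <<'E'
from h import *
o=readout.get_obs();print(o['ee_pos'],o['orientation'],o['width'],o['ft_force'],o['moment'],o['grasp_force'])
R=cv2.Rodrigues(o['orientation'])[0];print(R[:,2],R[:,1])
E
```

```text
[509.73576334  13.91095    283.44072543] [ 2.19794407e+00  2.24366117e+00 -1.97236162e-03] 24.796506524273543 [ 0.29485399 -0.31699425 -0.77000565] [-0.10066721  0.08689612  0.0356079 ] 29.998789429664612
[-3.52786954e-04 -1.41256407e-03 -9.99998940e-01] [ 9.99788067e-01  2.05833941e-02 -3.81787954e-04]
```

Request:
servo_tool(plan=[[[1,0,0,0.05,0,0,0],[1,0,0,0.08,0,0,0],[1,0,0,0.08,0,0,0],[1,0,0,0.08,0,0,0]]])

```text
t: 15.82
ee_pos: [509.8, 14.0, 295.4]
orientation: [2.198, 2.244, -0.002]
ft_force: [-0.5, 1.4, -1.5]
width: 24.5
grasp_force: 30.0
```

```bash
cat > f.py <<'E'
from h import *
o=readout.get_obs();print(o['ee_pos'],o['orientation'],o['ft_force'],o['moment'],o['width'])
E
python3 f.py
```

```text
[509.77580562  13.96694976 295.40057311] [ 2.19792662e+00  2.24371120e+00 -1.78713563e-03] [-0.52745916  1.39889592 -1.53666204] [-0.08209308  0.03588254 -0.03711782] 24.456715919952494
```

Request:
servo_tool(plan=[[[1,0,0,0.08,0,0,0],[1,0,0,0.1,0,0,0],[1,0,0,0.1,0,0,0],[1,0,0,0.1,0,0,0]]])

```text
t: 16.15
ee_pos: [509.8, 14.0, 310.8]
orientation: [2.198, 2.244, -0.002]
ft_force: [0.4, 1.3, -1.9]
width: 24.7
grasp_force: 30.0
```

Request:
servo_tool(plan=[[[1,0,0,0.1,0,0,0],[1,0,0,0.1,0,0,0],[1,0,0,0.1,0,0,0],[1,0,0,0.1,0,0,0],[1,0,0,0.1,0,0,0]]])

```text
t: 16.57
ee_pos: [509.7, 13.9, 330.7]
orientation: [2.198, 2.244, -0.002]
ft_force: [0.3, -0.2, -2.5]
width: 24.4
grasp_force: 30.0
```

Request:
servo_tool(plan=[[[1,0,0,0,0,0,0],[1,0,0,0,0,0,0],[1,0,0,0,0,0,0],[1,0,0,0,0,0,0],[1,0,0,0,0,0,0]]])

```text
t: 16.98
ee_pos: [509.8, 14.0, 330.1]
orientation: [2.198, 2.244, -0.002]
ft_force: [-0.4, -0.1, -1.6]
width: 24.5
grasp_force: 30.0
```

```bash
python3 f.py
```

```text
[509.75179576  13.95033114 330.08135888] [ 2.19793367e+00  2.24379843e+00 -2.04469421e-03] [-0.35354485 -0.06399791 -1.6064995 ] [ 0.10912998  0.06223594 -0.04282868] 24.454814028285234
```

Request:
servo_tool(plan=[[[1,0,0,0.05,0,0,0],[1,0,0,0,0,0,0],[1,0,0,0,0,0,0],[1,0,0,0,0,0,0],[1,0,0,0,0,0,0]]])

```text
t: 17.4
ee_pos: [509.8, 13.9, 332.3]
orientation: [2.198, 2.244, -0.002]
ft_force: [-1.1, 0.8, -1.3]
width: 24.1
grasp_force: 30.0
```

Request:
servo_tool(plan=[[[1,0,0,0,0,0,0],[1,0,0,0,0,0,0],[1,0,0,0,0,0,0],[1,0,0,0,0,0,0],[1,0,0,0,0,0,0]]])

```text
t: 17.82
ee_pos: [509.8, 13.9, 332.3]
orientation: [2.198, 2.244, -0.002]
ft_force: [0.6, 0.3, -1.0]
width: 24.8
grasp_force: 30.0
```

```bash
python3 f.py; python3 -c "
from h import *
snap('scene','e.png',(195,145,285,255),5.4)"
```

```text
[509.82944454  13.94536172 332.28986675] [ 2.19775553e+00  2.24363589e+00 -1.72182882e-03] [ 0.56749702  0.26366092 -1.0075609 ] [ 0.1050859   0.03994975 -0.00994298] 24.788127265867477
```

View pics/e.png

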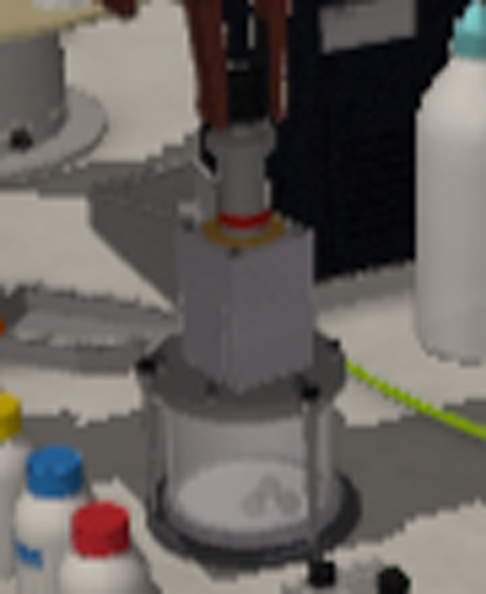

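The red ring (245,218) stands wholly clear, with bare rod under it above the bush. A ball cluster lies on the vessel floor at (250–298, 478–508). I wait a little and count the balls by numbers.

Request:
servo_tool(plan=[[[1,0,0,0,0,0,0],[1,0,0,0,0,0,0],[1,0,0,0,0,0,0],[1,0,0,0,0,0,0],[1,0,0,0,0,0,0]]])

```text
t: 18.28
ee_pos: [509.8, 14.0, 332.3]
orientation: [2.198, 2.244, -0.002]
ft_force: [0.1, 1.1, -1.0]
width: 24.3
grasp_force: 30.0
```

Request:
servo_tool(plan=[[[1,0,0,0,0,0,0],[1,0,0,0,0,0,0],[1,0,0,0,0,0,0],[1,0,0,0,0,0,0],[1,0,0,0,0,0,0]]])

```text
t: 18.7
ee_pos: [509.8, 13.9, 332.3]
orientation: [2.198, 2.244, -0.002]
ft_force: [0.3, -0.6, -1.4]
width: 24.6
grasp_force: 30.0
```

```bash
python3 - <<'E'
from h import *
im=np.mean([vision.get_image('scene')[:,:,1].astype(float) for _ in range(4)],0)
print(im[228:244,236:256].astype(int))
d=14*478/np.linalg.norm(np.array([509,14,20])-[-40,-1202,770]);print('ball px',d)
b=vision.get_image('top')
for y in (35,50,65,80,95):
  for x in (-12,0,12):
    c,s=np.cos(.171),np.sin(.171);p=[509+c*x-s*y,14+s*x+c*y,118+y*.577-10+15];u,v=proj('top',p)[0];print(y,x,u.round(),v.round(),b[int(round(v)),int(round(u))])
E
```

```text
[[124 126 126 128 129 129 129 127 129 129 129 128 129 128 127 109  80  91
  115 110]
 [124 126 124 126 128 127 125 123 124 123 121 119 122 122 124 108  81  91
  114 110]
 [130 135 136 137 139 137 137 135 135 133 128 121 120 113 114 100  80  91
  114 110]
 [144 147 150 151 149 148 148 147 146 146 145 139 139 127 120  97  79  89
  112 109]
 [150 149 147 147 147 146 146 144 138 140 141 141 141 141 141 113  81  83
  102 109]
 [149 149 148 148 147 146 146 137 126 130 136 140 140 139 138 115  81  81
   95 105]
 [148 148 148 148 147 146 143 124 124 121 123 140 140 139 138 112  80  83
  102 100]
 [149 149 148 148 147 142 133 125 125 123 119 134 132 135 138 110  81  80
  103  99]
 [148 149 148 147 143 132 124 121 125 124 118 121 115 122 134 118  82  78
  102  97]
 [148 148 148 144 132 126 124 118 132 134 114 116 115 112 123 137  84  80
  104  90]
 [149 148 148 138 128 128 127 123 139 143 123 118 116 112 123 136  83  82
  105  88]
 [148 148 148 141 131 128 127 126 138 142 135 119 117 116 131 137  82  77
   88  81]
 [148 148 148 147 139 131 133 136 143 142 142 128 127 125 131 125  81  75
   81  78]
 [146 148 148 147 146 141 145 144 144 140 136 134 128 121 110  95  78  73
   79  72]
 [131 138 140 140 139 138 137 134 133 124 114 112  97  95  86  87  77  75
   74  50]
 [100 107 113 114 113 112 111 103 102  96  90  90  86  86  85  87  80  72
   52  34]]
ball px 4.372309019090003
35 -12 249.0 210.0 [41 39 40]
35 0 248.0 206.0 [14 12 14]
35 12 247.0 202.0 [48 21 20]
50 -12 244.0 210.0 [55 55 52]
50 0 243.0 206.0 [57 55 53]
50 12 242.0 202.0 [58 56 54]
65 -12 239.0 211.0 [61 57 57]
65 0 238.0 207.0 [57 55 52]
65 12 237.0 203.0 [53 48 44]
80 -12 234.0 211.0 [69 65 59]
80 0 233.0 207.0 [120 113 100]
80 12 232.0 203.0 [120 112 100]
95 -12 229.0 211.0 [61 58 55]
95 0 228.0 208.0 [120 113 100]
95 12 227.0 204.0 [121 113 101]
```

```bash
python3 - <<'E'
from h import *
a=cv2.imread('pics/s1.png');a=cv2.resize(a,(120,90),interpolation=cv2.INTER_AREA)[:,:,1].astype(float)
im=np.mean([vision.get_image('scene')[:,:,1].astype(float) for _ in range(3)],0)
d=im[165:255,165:285]-a
print(d[60:80,58:92].astype(int))
E
```

```text
[[-23 -62 -51 -21 -10  -6  -7  -8  -8  -6  -8  -7  -7  -6  -5  -3   0  -1
   -1   0   0   1   0   0   0   1  -1   3  -3 -10  -3   1   0   0]
 [-23 -62 -51 -22 -10  -8  -7  -8  -7  -7  -6  -6  -5  -4   0   0   0   0
    0   1   0   1   0   0   0   0  -1   2  -2 -11  -3   2   0   0]
 [-22 -62 -53 -22 -10  -7  -6  -7  -7  -6  -6  -6  -3  -3  -1   0   0   0
    0   1   1   0   0   0   0   0   0   1   0 -12  -3   1   1   0]
 [-17 -61 -60 -25 -10  -6  -6  -6  -6  -4  -5  -5  -5  -4   0   0   0   0
    0   0   0   0   0   0   0   1   0   1   0 -12  -2   2   0   0]
 [ -7 -59 -59 -25 -10  -5  -6  -6  -6  -6  -4  -3  -4  -2   0  -1  -1   0
    0  -1  -1  -1   0   0   0   1   0   2   0 -12  -2   2   1   0]
 [-10 -60 -58 -22 -11  -6  -7  -5  -3  -3  -1   0   0  -1   0   0   0   0
    0   0   0   0   0   0   0   0  -2   0  -1 -12  -2   2   1   0]
 [ -9 -58 -59 -22  -9  -5  -6  -3   0   0   0   0   1   0   1   1   1   1
    1   1   0   1   1   2   1   2   0   1  -4 -13  -2   2   1  -1]
 [-11 -58 -57 -18  -9  -4  -3   0  -1   1   0   1   1   0   0   0   0   0
    0   0   0  -4  -3  -1   0   0   0  
[... 1020 characters left out ...]
 -26 -27 -35 -45 -37 -15  -6   0   0   0   0   0   0   0   0   0  -6
  -14 -12  -9   0   0   0 -11 -12 -10   0   1 -16  -2   1   0   2]
 [  0 -14 -17 -23 -33 -46 -33 -29 -13  -6   0   0   0   0   0   0   0   0
   -5   0   0   1   1   0   0   0   0 -12 -16 -18  -4   1   0   1]
 [  0   1   0 -14 -23 -26 -36 -41 -30 -26 -17 -14  -9  -8  -1   0   0   1
    0   0   0   0  -9 -14 -13 -20 -15 -33 -26 -20  -3   2   0  -1]
 [ -5   1   2   0 -17 -23 -25 -26 -29 -39 -34 -35 -30 -30 -19 -13 -13 -13
  -13 -13 -16 -14 -28 -32 -27 -30 -20 -18  -5 -15  -4   0  -1   1]
 [ -2  -4   2   0   1 -19 -28 -25 -24 -22 -12 -26 -27 -31 -35 -30 -29 -28
  -25 -27 -31 -25 -22 -14  -6  -2  -1  -4  -7 -11  -5  -2   2   1]]
```

The difference image shows three clear balls at about (244,235), (241,239) and (248,238). A fourth, ball-sized patch at (254,235) is half hidden behind the clamp post. I take all four as being in the vessel, with lift at about 49 mm, so I hand in.

```bash
python3 -c "
from workcell import close_job
print(close_job())"
```

```text
the job is handed in; nothing more can be done
None
```

The job is handed in, with the tray back on the table and empty, the rod held about 49 mm up (red ring clear, still in the bush), and four balls in the vessel: three seen plainly, the fourth only as a ball-sized patch half hidden behind a clamp post.

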